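Uncover the dust filter

ROBOT

A 6-joint arm with a two-finger parallel gripper is mounted at the origin on a cart in front of the work surface, level with it; the furniture and walls round the work are solid. World frame = base frame: x ahead of the robot, y to its left, z up, the work surface at z = 0. Lengths are in m, angles in degrees, forces in N, time in s.
With the tool pointing down it reaches from about 0.375 to 0.9 m from the base axis. Payload 3.1 kg.
Tool frame: the origin (TCP) lies on the centre line of the jaws, within the pads' length; the fingertips stand 17 mm ahead of it and the grasp point (between the pads) lies 2 mm behind it; y points along the fingers, x is the direction in which the jaws open and shut, and the axes are right-handed (so a half turn about y gives the same grasp; the last joint's range is limited). The gripper opens to 87 mm and grips with 3 to 60 N. Pads are 19 mm wide; open, the fingers measure 117 mm over their backs; the gripper's body (75 mm by 190 mm) begins 51 mm behind the grasp point.
Start: joints at [53.829, 30.224, 82.088, -0, 67.689, -10.227], TCP at [0.273, 0.562, 0.24] pointing down, gripper open.
Joint ranges: [-176.69, 176.69], [-43.24, 126.21], [12.49, 139.97], [-82, 262], [0, 151.66], [-163.58, 163.58]. Speed limits (degrees/s): [159.86, 159.86, 180, 180, 180, 180].

INTERFACE

Orientations are given as a 3x3 rotation matrix whose columns are the frame's x, y, z axes.
In Python, from rig import read_state, capture, camera_info, hand_in, trace, tip_of gives the robot as it stands.
- The arm moves only by the tool jog_arm, never from a script. Its argument "steps" is a list of rows, each an object with "fingers": the opening in per cent of the stroke, from 0 (shut) to 100 (fully open); "delta_pos": the shift along the world's x, y, z in mm, a list of three; "turn": the turn about the world's z in degrees. A call has 1 to 20 rows; each row is the pose to reach, as a shift and turn from the pose commanded when the call began; what a row does not reach only later rows make up. A row lasts 1/12 s, in which the tool goes at most 41.7 mm and 7.16 degrees, less where a joint would pass 70% of its speed; a pose out of reach is approached as far as the arm can. A call with a gripper value outside its range is refused whole. The fingers move at their own pace and stop on an object; the grip force is fixed at half the most. Time passes only in rows, so rows that repeat a pose let the fingers close. It gives the time, the measured TCP pose, the force and the opening at its end, in the units of the state.
- read_state(): the state, without advancing time (a new reading comes with each control period).
- capture(name): name is "side" or "top" or "wrist"; returns the picture (400x640x3 uint8, red, green, blue); there is no depth.
- camera_info(name): a dict with "fov_y" (degrees; the focal length in pixels is half the picture's height over the tangent of half this angle, whatever the lens; pixels are square), "cx", "cy" (the principal point, pixels), "view" (4x4, takes a point from world to camera coordinates); the wrist camera has in their place "tool_from_camera" (4x4, takes a point from camera to tool coordinates, whose origin is the TCP and whose axes are the tool frame's). Camera axes: x right, y down, z forward; pixel columns grow to the right and rows downward; lengths in m; the calibration is good to about 2 mm. A picture is of the moment at which its call begins: read the wrist's pose just before it. camera_info takes no time and is no camera call.
- hand_in(): hands the job in, once; it reports no verdict.
Trained networks look in the newest picture that a camera, given by its name, has taken for a name from the list of things; names that differ only in an ending like _2 or _b are one class to them, and where a whole thing is asked for, a point or a joint stands for the part that bears it (a point fixed in the world has none). Each returns a list of dicts, best first, with "confidence" (0 to 1); they miss things now and then, are a little off and sometimes report something else, mostly with a low value. They report only what shows in the picture. A call takes as long as a camera call. They do not tell look-alikes from the thing itself.
- trace(target, camera): "mask" (400x640 bool, what is visible of it).
- tip_of(target, camera): "position" ([x, y, z] in m, in world coordinates, good to about 4 mm: a listed point, or the origin of a listed thing).
The state is a dict: "time_s": time; "joint_positions": joint angles; "qvel": joint speeds; "tau": joint torques, N m; "position": TCP position; "tcp_rot": TCP orientation; "force": force on the tool from outside, world axes, zero at the start; "moment": the same for the moment, N m; "opening": opening from 0.0 (shut) to 1.0 (fully open).
Only numpy, scipy, OpenCV 4.12 (cv2) and the standard library are available. Lean on these libraries where they do the work, as an engineer would, in place of code of your own. Each camera call takes 0.05 s, during which the arm holds its last target.

TASK

Uncover the filter of the grey dust-filter unit on the bench: press the orange snap tab all the way in, then push the released white lid by its raised end wall, off its seat, until it drops onto the lower parking ledge next to it and lies flat there with the filter fully clear. Only press and push: do not lift the lid. Leave the small square steel block, the silver cuff and the abrasive lump where they are.

Things in the scene. Friction and masses are not known exactly. Their poses are not given: they have to be found in the camera images.
- filter_unit: grey filter unit fixed to the bench, x=-54..54, y=-105..121 mm in its own frame, 40 mm high; origin on the bench top, yaw up to 0.5. Guide rails (x=+-48..54, 40 mm high) on both long sides, none at the end y=-105. The lid slides along the unit's +y, from seat to ledge. Tab bracket on the -x side to x=-95 (y=-76..-34, up to 33 mm high), hose spigot on the +x side to x=82 (y=-55)
- seat_centre (a point): middle of the lid's seat, at y=-55, 34 mm above the bench; axes as the unit. The seat is a rim round the pleated filter, unit y=-105..-5; inside it an opening goes down to the filter at about 26 mm
- ledge_centre (a point): middle of the parking ledge's surface, at unit y=55, 30 mm above the bench (4 mm lower than the seat); axes as the unit. The ledge is unit y=-5..115 and ends at a stop 7 mm above it
- tab (a joint): orange snap tab, travel straight down: 0 = out (its tongue stands in a notch of the lid's -x edge and blocks it), 0.009 m = pressed fully in (the lid is free from about 0.007). It moves with a friction of 3 N, has no spring and stays where it is left.
- tab_top (a point): centre of the top face of the tab's pressing pad (24 x 24 mm), 50 mm above the bench when out, 41 mm when in; at x=-76, y=-55 mm in the unit's frame
- lid: loose white lid, about 0.12 kg, 92 (x) x 96 (y) x 6 mm, with a raised end wall across its -y end, 10 mm thick, top 20 mm above the lid's underside. Origin at the centre of its underside; axes as the unit's. Seated: origin at x=0, y=-55, z=34 mm in the unit's frame, outer face of the end wall at y=-103; wholly on the ledge: y=43 to 67, z=30
- lid_push (a point): middle of the outer (-y) face of the lid's raised end wall, 12 mm above the lid's underside: push here along the unit's +y
- bench_block: small loose square steel bench block, 62 x 62 x 20 mm, origin at the centre of its underside; bystander
- silver_cuff: open silver cuff bracelet, 54 x 59 x 22 mm, origin at the centre of its underside; bystander
- agate_lump: small tan abrasive lump, 23 x 27 x 17 mm, origin at the centre of its underside; bystander
There are look-alikes about, which are no part of the job. What is shaped like the lid but green or purple is not meant.

How it is judged (in metres and radians):
On the way:
1. the tab is pressed in while the lid is still on its seat (value of joint tab above 0.0075 m and y of lid in the frame of filter_unit below -0.045 m), for 0.1 s.
At the end, for the whole second after the job is handed in: the lid lies at rest, flat (within 0.05 rad) and right way up on the parking ledge, its whole length past the step (origin at y = 43 to 72 mm in the unit's frame, within 10 mm of the middle line, underside within about 2.5 mm of the ledge's 30 mm); the tab is still in (beyond 6 mm) (y of lid in the frame of filter_unit between 0.043 and 0.072 m and x of lid in the frame of filter_unit between -0.01 and 0.01 m and z of lid in the frame of filter_unit between 0.027 and 0.0325 m and angle between lid's own z axis and vertical below 0.05 rad and linear speed of lid below 0.01 m/s and value of joint tab above 0.006 m); the robot touches nothing.
It fails at once if the lid is lifted more than 12 mm above its seat (z of lid in the frame of filter_unit above 0.046 m).
It fails at once if the lid is tipped by more than 0.4 rad (angle between lid's own z axis and vertical above 0.4 rad).
It fails at once if the steel bench block is moved more than 15 mm or lifted (distance of bench_block from where it was at the start of the episode above 0.015 m).
It fails at once if the silver cuff is moved more than 15 mm or lifted (distance of silver_cuff from where it was at the start of the episode above 0.015 m).
It fails at once if the abrasive lump is moved more than 15 mm or lifted (distance of agate_lump from where it was at the start of the episode above 0.015 m).
It also fails if it takes over 38 s, if anything falls off the work surface, if the arm or the gripper's body presses on something with over 40 N, if the wrist force passes 120 N, or if a joint passes its speed limit or range.

## Working session

There is one attempt and no reset: what is moved stays moved. The work goes in short steps, Python scripts to look and compute and a tool call to move; the robot and the scene stay as the last step left them, time stands still between calls to the robot, and variables do not carry over. Pictures are saved under pics/ and viewed, and the job is handed in when it is done.

Besides the shell and the picture viewer there is one more tool, called after "Request:" as name([rows], argument=value, ...), one row to a line, values as JSON. jog_arm: Moves the arm, as the interface text tells. Its arguments: {"type":"object","properties":{"steps":{"type":"array","items":{"type":"object","properties":{"fingers":{"type":"number"},"delta_pos":{"type":"array","items":{"type":"number"}},"turn":{"type":"number"}}}}},"required":["steps"]}

```bash
mkdir -p pics; ls; python3 - <<'E'
from rig import *
import cv2,numpy as np
s=read_state();print(s['time_s'],s['position'],s['tcp_rot'],s['opening'],s['force'])
for n in ("top","side"):
    im=capture(n);cv2.imwrite(f"pics/{n}0.png",im[:,:,::-1])
    for t in ("seat_centre","ledge_centre","tab_top","lid_push","lid","filter_unit","bench_block","silver_cuff","agate_lump"):
        try: print(n,t,[(np.round(d['position'],3).tolist(),round(d['confidence'],2)) for d in tip_of(t,n)][:3])
        except Exception as e: print(t,e)
print(read_state()['time_s']); print(camera_info("wrist"))
E
```

```text
pics
0.0 [0.27298609 0.56146874 0.23857718] [[ 4.37458819e-01 -1.26763246e-03 -8.99237552e-01]
 [ 8.99235903e-01 -1.76124088e-03  4.37460500e-01]
 [-2.13831307e-03 -9.99997646e-01  3.69430264e-04]] 0.9972734959188032 [-0.37706152  0.22217168  0.4122078 ]
top seat_centre []
top ledge_centre [([0.648, 0.154, 0.03], 0.67)]
top tab_top [([0.544, 0.07, 0.049], 0.64)]
top lid_push [([0.393, 0.009, 0.011], 0.8), ([0.723, -0.232, 0.015], 0.74), ([0.599, 0.006, 0.047], 0.59)]
top lid [([0.402, 0.049, 0.003], 0.96), ([0.615, 0.05, 0.034], 0.75), ([0.687, -0.2, 0.002], 0.58)]
top filter_unit []
top bench_block [([0.726, -0.041, -0.003], 0.74)]
top silver_cuff [([0.758, 0.098, -0.0], 0.52)]
top agate_lump [([0.564, 0.18, -0.003], 0.61)]
side seat_centre []
side ledge_centre [([0.646, 0.155, 0.033], 0.82)]
side tab_top [([0.539, 0.069, 0.047], 0.8)]
side lid_push [([0.39, 0.001, 0.009], 0.67), ([0.602, 0.006, 0.044], 0.66)]
side lid [([0.403, 0.049, 0.0], 0.92), ([0.615, 0.053, 0.034], 0.57)]
side filter_unit [([0.634, 0.1, -0.002], 0.89)]
side bench_block [([0.728, -0.039, -0.002], 0.81)]
side silver_cuff [([0.751, 0.096, -0.003], 0.72)]
side agate_lump [([0.568, 0.188, -0.0], 0.55)]
1.0
{'fov_y': 62.61651880748248, 'cx': 321.22846786292723, 'cy': 201.79983517501225, 'tool_from_camera': array([[ 9.99996882e-01,  1.34842929e-03, -2.10193146e-03,
         1.29784373e-03],
       [ 2.40953095e-03, -2.99834539e-01,  9.53988178e-01,
        -1.44834584e-01],
       [ 6.56153948e-04, -9.53990268e-01, -2.99836853e-01,
         8.24851786e-02],
       [ 0.00000000e+00,  0.00000000e+00,  0.00000000e+00,
         1.00000000e+00]])}
```

View pics/top0.png

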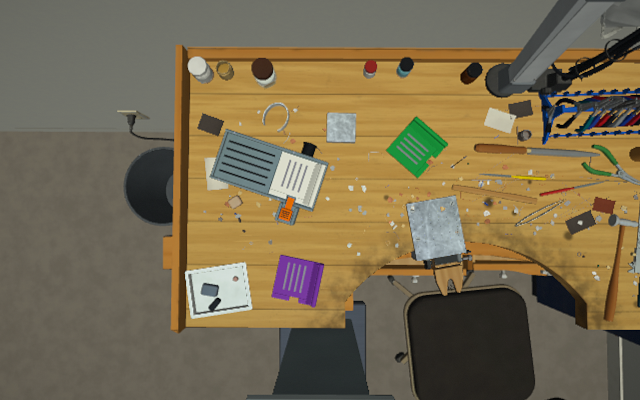

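View pics/side0.png

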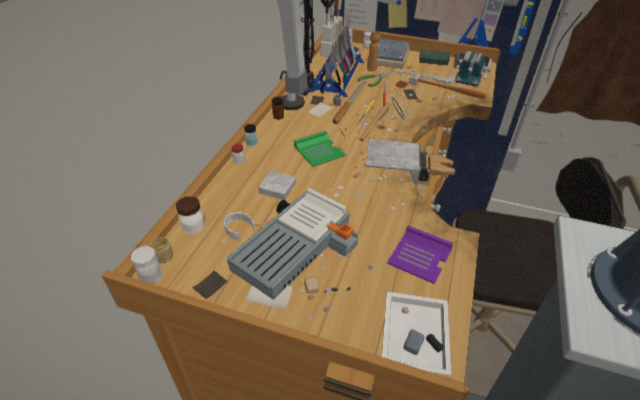

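The top view shows three lid-shaped things: the green one at (417,146), the purple one at (298,280) and the white one at (298,180). The white one sits on the grey unit next to the orange tab at (287,209), so it is the lid meant. I'll check this in an enlarged crop with a model overlay.

```bash
cat > h.py <<'E'
import numpy as np,cv2
from rig import *
def proj(ci,P):
    P=np.atleast_2d(P);f=200/np.tan(np.radians(ci['fov_y'])/2)
    c=(np.array(ci['view'])@np.c_[P,np.ones(len(P))].T).T
    return np.c_[ci['cx']+f*c[:,0]/c[:,2],ci['cy']+f*c[:,1]/c[:,2]]
def U(o,yaw,p):
    p=np.atleast_2d(p)/1000.;c,s=np.cos(yaw),np.sin(yaw)
    return np.c_[o[0]+c*p[:,0]-s*p[:,1],o[1]+s*p[:,0]+c*p[:,1],p[:,2]]
def overlay(n,im,o,yaw,fn,lidy=-55,lidz=34,tabz=50,k=6):
    ci=camera_info(n)
    polys=[([(-54,-105,40),(-48,-105,40),(-48,121,40),(-54,121,40)],(0,0,255)),([(48,-105,40),(54,-105,40),(54,121,40),(48,121,40)],(0,0,255)),
     ([(-46,lidy-48,lidz+20),(46,lidy-48,lidz+20),(46,lidy-38,lidz+20),(-46,lidy-38,lidz+20)],(255,0,0)),
     ([(-46,lidy+48,lidz+6),(46,lidy+48,lidz+6),(46,lidy-38,lidz+6),(-46,lidy-38,lidz+6)],(255,0,0)),
     ([(-88,-67,tabz),(-64,-67,tabz),(-64,-43,tabz),(-88,-43,tabz)],(0,200,0))]
    q=proj(ci,U(o,yaw,[(0,-20,40)]))[0]
    w,hh=800//k,600//k
    x0=int(np.clip(q[0]-w/2,0,640-w));y0=int(np.clip(q[1]-hh/2,0,400-hh))
    big=cv2.resize(im[y0:y0+hh,x0:x0+w,::-1],None,fx=k,fy=k,interpolation=cv2.INTER_CUBIC)
    for p,c in polys:
        a=(proj(ci,U(o,yaw,p))+.5-[x0,y0])*k
        cv2.polylines(big,[np.round(a).astype(int)],True,c,1)
    cv2.imwrite(fn,big)
E
python3 - <<'E'
from h import *
for n in("top","side"):
    im=cv2.imread(f"pics/{n}0.png")[:,:,::-1]
    overlay(n,im,(.631,.1035),-.3,f"pics/{n}_ov.png",k=5)
E
```

```text
(no output)
```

View pics/top_ov.png

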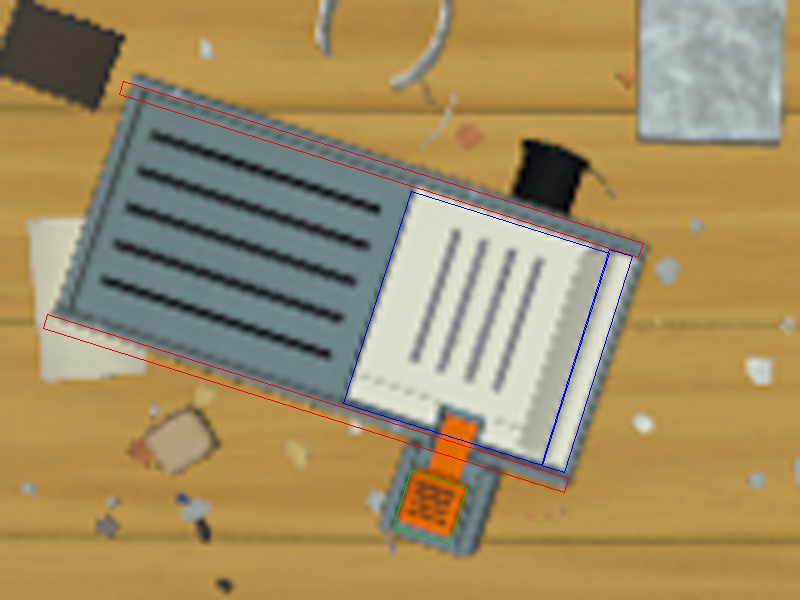

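View pics/side_ov.png

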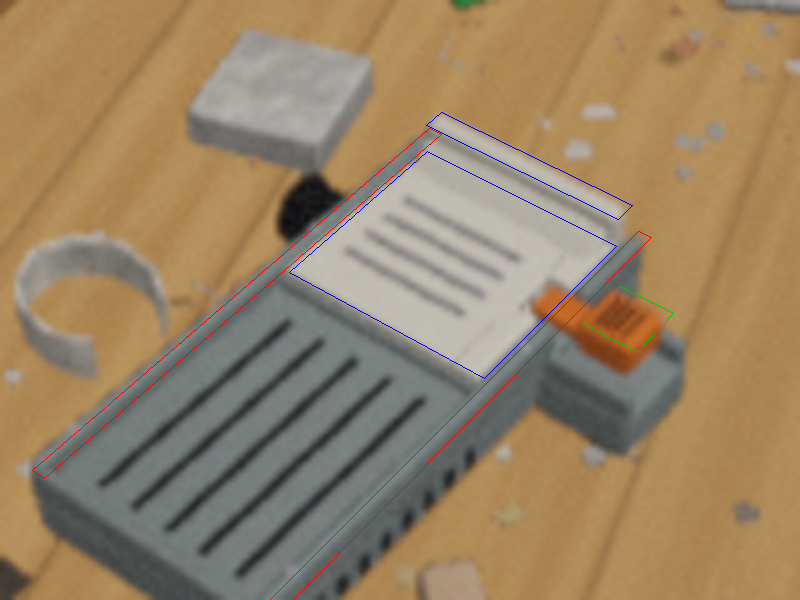

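```bash
python3 - <<'E'
from h import *
from scipy.optimize import least_squares
k=5
T={(54,121,40):(134,76),(54,-105,40):(648,245),(-54,-105,40):(571,487),(-54,121,40):(58,318),(46,-7,40):(412,188),(-46,-7,40):(345,403),(46,-103,54):(632,256),(-46,-103,54):(566,473)}
S={(54,121,40):(34,470),(46,-7,40):(290,272),(-46,-7,40):(484,378),(46,-103,54):(441,113),(-46,-103,54):(630,209),(54,-105,40):(437,131)}
o=(.631,.1035);ob={}
for n,D in(("top",T),("side",S)):
    ci=camera_info(n);q=proj(ci,U(o,-.3,[(0,-20,40)]))[0];w,hh=160,120
    x0=int(np.clip(q[0]-w/2,0,640-w));y0=int(np.clip(q[1]-hh/2,0,400-hh))
    ob[n]=(ci,np.array(list(D)),np.array(list(D.values()))/k-.5+[x0,y0])
def r(p,ns):
    return np.concatenate([(proj(ob[n][0],U(p[:2],p[2],ob[n][1]))-ob[n][2]).ravel() for n in ns])
for ns in(["top"],["side"],["top","side"]):
    s=least_squares(r,[*o,-.3],args=(ns,),x_scale=[.01,.01,.1],loss='soft_l1');print(ns,s.x,np.round(r(s.x,ns).reshape(-1,2),1).tolist())
p=s.x
for n in("top","side"):
    overlay(n,cv2.imread(f"pics/{n}0.png")[:,:,::-1],p[:2],p[2],f"pics/{n}_ov2.png",k=5)
print(U(p[:2],p[2],[(-76,-55,50),(0,-103,46)]))
E
```

```text
['top'] [ 0.63228934  0.10143288 -0.31222202] [[-0.6, -0.2], [0.0, -0.3], [-0.9, 0.9], [-2.1, 0.6], [1.1, 0.1], [0.4, -0.8], [1.1, 0.1], [0.2, -0.3]]
['side'] [ 0.63049968  0.10390596 -0.30537914] [[-0.4, 0.1], [-0.0, 0.1], [0.1, 0.4], [0.5, 0.0], [0.8, -0.4], [-1.1, -0.4]]
['top', 'side'] [ 0.6315942   0.10236982 -0.30834927] [[-1.2, 0.3], [-0.5, -0.2], [-1.2, 1.1], [-2.6, 1.2], [0.5, 0.4], [0.0, -0.4], [0.6, 0.2], [-0.1, -0.1], [-0.7, -0.9], [-0.2, -0.7], [-0.3, -0.3], [0.4, -0.5], [0.6, -0.9], [-1.2, -1.0]]
[[0.54248694 0.0730288  0.05      ]
 [0.60033513 0.00422773 0.046     ]]
```

View pics/top_ov2.png

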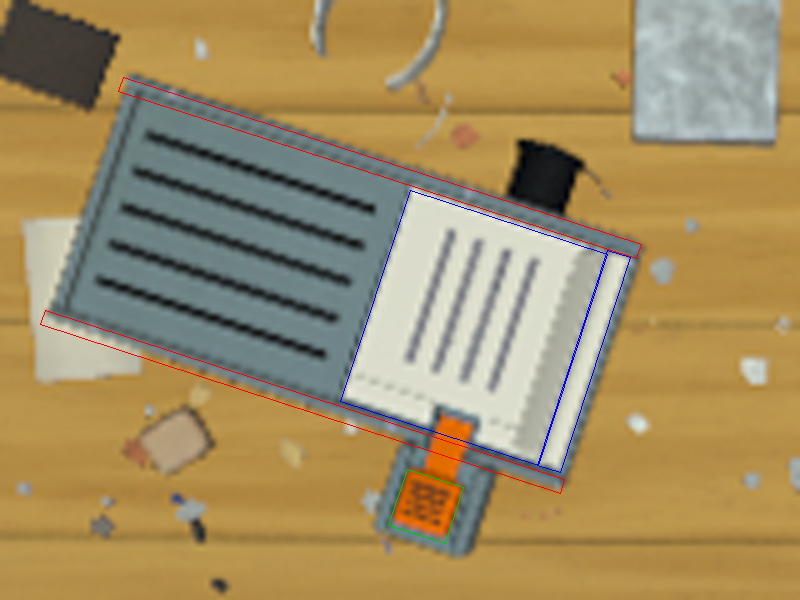

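The crop confirms it: the white lid is on the grey unit, with the orange tongue standing in its notch, and the unit's yaw is about -0.31. I'll move the closed fingers above the tab.

Request:
jog_arm([
  {"delta_pos": [270,-488,-60],"turn": 8,"fingers": 0},
  {"delta_pos": [270,-488,-60],"turn": 8,"fingers": 0},
  {"delta_pos": [270,-488,-60],"turn": 8,"fingers": 0},
  {"delta_pos": [270,-488,-60],"turn": 8,"fingers": 0},
  {"delta_pos": [270,-488,-60],"turn": 8,"fingers": 0},
  {"delta_pos": [270,-488,-60],"turn": 8,"fingers": 0},
  {"delta_pos": [270,-488,-60],"turn": 8,"fingers": 0},
  {"delta_pos": [270,-488,-60],"turn": 8,"fingers": 0},
  {"delta_pos": [270,-488,-60],"turn": 8,"fingers": 0},
  {"delta_pos": [270,-488,-60],"turn": 8,"fingers": 0},
  {"delta_pos": [270,-488,-60],"turn": 8,"fingers": 0},
  {"delta_pos": [270,-488,-60],"turn": 8,"fingers": 0},
  {"delta_pos": [270,-488,-60],"turn": 8,"fingers": 0},
  {"delta_pos": [270,-488,-60],"turn": 8,"fingers": 0},
  {"delta_pos": [270,-488,-60],"turn": 8,"fingers": 0},
  {"delta_pos": [270,-488,-60],"turn": 8,"fingers": 0},
  {"delta_pos": [270,-488,-60],"turn": 8,"fingers": 0},
  {"delta_pos": [270,-488,-60],"turn": 8,"fingers": 0},
  {"delta_pos": [270,-488,-60],"turn": 8,"fingers": 0},
])

```text
time_s: 2.58
position: [0.5426, 0.0754, 0.1797]
tcp_rot: [[0.306, -0.0, -0.952], [0.952, 0.0, 0.306], [0.0, -1.0, 0.0]]
force: [-0.2, 0.1, 0.4]
opening: 0.003
```

```bash
cat >> h.py <<'E'
def wristci():
    s=read_state();ci=dict(camera_info("wrist"))
    T=np.eye(4);T[:3,:3]=s['tcp_rot'];T[:3,3]=s['position']
    ci['view']=np.linalg.inv(T@np.array(ci['tool_from_camera']));return ci,s
E
python3 - <<'E'
from h import *
ci,s=wristci();print(s['position'],s['time_s'])
im=capture("wrist");cv2.imwrite("pics/w1.png",im[:,:,::-1])
for t in("tab_top","lid_push","lid","ledge_centre"): print(t,[(np.round(d['position'],4).tolist(),round(d['confidence'],2)) for d in tip_of(t,"wrist")][:3])
b=im[:,:,::-1].copy()
for p in [[(-88,-67,50),(-64,-67,50),(-64,-43,50),(-88,-43,50)],[(-46,-103,54),(46,-103,54),(46,-93,54),(-46,-93,54)],[(-54,-105,40),(-48,-105,40),(-48,121,40),(-54,121,40)],[(46,-7,40),(-46,-7,40)]]:
    cv2.polylines(b,[np.round(proj(ci,U((.6315,.1025),-.309,p))).astype(int)],True,(0,0,255),1)
cv2.imwrite("pics/w1o.png",b)
E
```

```text
[0.54259855 0.07541988 0.17974251] 2.5833
tab_top [([0.5456, 0.0754, 0.0513], 0.81)]
lid_push [([0.3899, 0.0028, 0.0093], 0.73), ([0.6306, 0.1039, 0.0004], 0.56)]
lid [([0.4069, 0.0454, 0.0013], 0.64), ([0.6874, -0.2069, -0.0011], 0.55), ([0.6468, 0.1531, 0.031], 0.52)]
ledge_centre [([0.6499, 0.1555, 0.0269], 0.83)]
```

View pics/w1o.png

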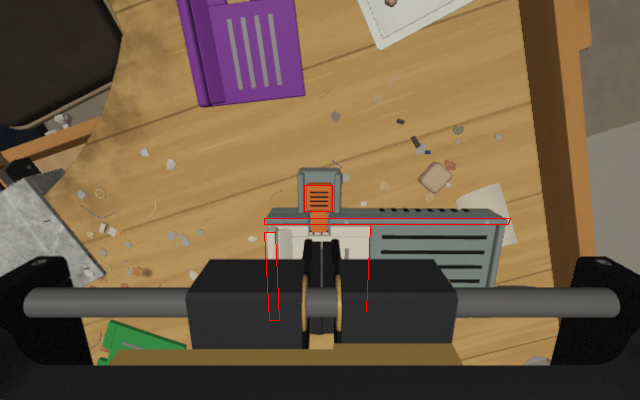

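The overlay matches the wrist picture: the tab pad is at about (319,197) and the end wall at (272,275). Next I press the tab down.

Request:
jog_arm([
  {"delta_pos": [0,-1,-35],"turn": 0,"fingers": 0},
  {"delta_pos": [0,-1,-70],"turn": 0,"fingers": 0},
  {"delta_pos": [0,-1,-95],"turn": 0,"fingers": 0},
  {"delta_pos": [0,-1,-105],"turn": 0,"fingers": 0},
  {"delta_pos": [0,-1,-110],"turn": 0,"fingers": 0},
  {"delta_pos": [0,-1,-112],"turn": 0,"fingers": 0},
  {"delta_pos": [0,-1,-114],"turn": 0,"fingers": 0},
  {"delta_pos": [0,-1,-116],"turn": 0,"fingers": 0},
])

```text
time_s: 3.5
position: [0.5441, 0.0731, 0.0649]
tcp_rot: [[0.308, 0.002, -0.951], [0.951, -0.0, 0.308], [0.0, -1.0, -0.002]]
force: [-2.4, -0.0, 2.7]
opening: 0.004
```

Request:
jog_arm([
  {"delta_pos": [0,0,-2],"turn": 0,"fingers": 0},
  {"delta_pos": [0,0,-4],"turn": 0,"fingers": 0},
  {"delta_pos": [0,0,-5],"turn": 0,"fingers": 0},
  {"delta_pos": [0,0,-5],"turn": 0,"fingers": 0},
])

```text
time_s: 3.83
position: [0.544, 0.0731, 0.059]
tcp_rot: [[0.308, 0.002, -0.951], [0.951, 0.0, 0.308], [0.001, -1.0, -0.002]]
force: [0.4, 0.8, 2.2]
opening: 0.003
```

Request:
jog_arm([
  {"delta_pos": [0,0,-1],"turn": 0,"fingers": 0},
  {"delta_pos": [0,0,-2],"turn": 0,"fingers": 0},
  {"delta_pos": [0,0,-2],"turn": 0,"fingers": 0},
  {"delta_pos": [0,0,-2],"turn": 0,"fingers": 0},
])

```text
time_s: 4.17
position: [0.5441, 0.0731, 0.0583]
tcp_rot: [[0.308, 0.002, -0.951], [0.951, -0.0, 0.308], [0.001, -1.0, -0.002]]
force: [-1.9, 0.4, 13.4]
opening: 0.011
```

Request:
jog_arm([
  {"delta_pos": [0,0,20],"turn": 0,"fingers": 0},
  {"delta_pos": [0,0,50],"turn": 0,"fingers": 0},
  {"delta_pos": [15,-34,60],"turn": 0,"fingers": 0},
  {"delta_pos": [30,-68,60],"turn": 0,"fingers": 0},
  {"delta_pos": [45,-102,60],"turn": 0,"fingers": 0},
  {"delta_pos": [45,-102,60],"turn": 0,"fingers": 0},
  {"delta_pos": [45,-102,60],"turn": 0,"fingers": 0},
])

```text
time_s: 4.75
position: [0.5895, -0.0312, 0.1164]
tcp_rot: [[0.311, 0.001, -0.95], [0.95, -0.0, 0.311], [0.0, -1.0, -0.002]]
force: [-0.9, 0.6, -0.4]
opening: 0.008
```

```bash
python3 - <<'E'
from h import *
ci,s=wristci();print(s['position'],s['time_s'],s['force'])
im=capture("wrist");cv2.imwrite("pics/w2.png",im[:,:,::-1])
i2=capture("side");overlay("side",i2,(.6315,.1025),-.309,"pics/s2.png",tabz=41,k=5)
for c in("wrist","side"):print([(np.round(d['position'],4).tolist(),round(d['confidence'],2)) for d in tip_of("tab_top",c)][:3])
E
```

```text
[ 0.58950688 -0.03124487  0.11643375] 4.75 [-0.89054914  0.61997573 -0.43266879]
[([0.5441, 0.0754, 0.0407], 0.68), ([0.5996, 0.0056, 0.0437], 0.2)]
[([0.5397, 0.0698, 0.0414], 0.49)]
```

View pics/w2.png

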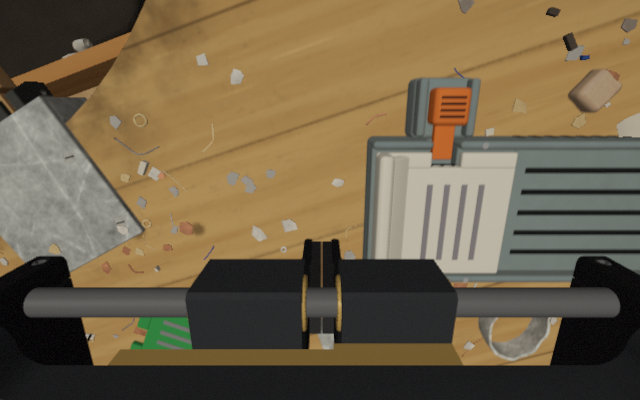

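View pics/s2.png

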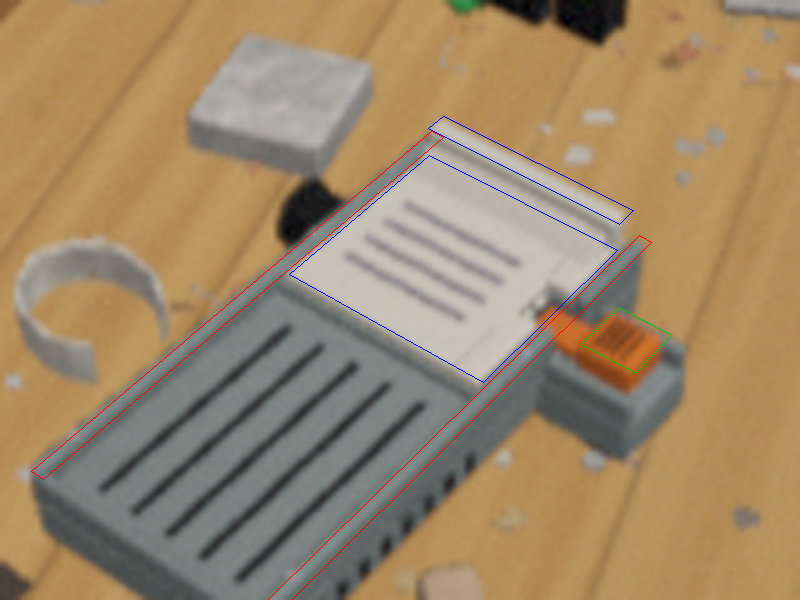

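The tab is fully in, with its top at 41 mm, and the lid is still seated. I'll go down behind the end wall and push along the unit's +y.

Request:
jog_arm([
  {"delta_pos": [0,0,-30],"turn": 0,"fingers": 0},
  {"delta_pos": [0,0,-55],"turn": 0,"fingers": 0},
  {"delta_pos": [0,0,-60],"turn": 0,"fingers": 0},
  {"delta_pos": [2.4,7.6,-60],"turn": 0,"fingers": 0},
  {"delta_pos": [4.3,13.3,-60],"turn": 0,"fingers": 0},
  {"delta_pos": [5.5,17.1,-60],"turn": 0,"fingers": 0},
  {"delta_pos": [6.7,21,-60],"turn": 0,"fingers": 0},
  {"delta_pos": [7.9,24.8,-60],"turn": 0,"fingers": 0},
  {"delta_pos": [9.1,28.6,-60],"turn": 0,"fingers": 0},
  {"delta_pos": [10.3,32.4,-60],"turn": 0,"fingers": 0},
])

```text
time_s: 5.78
position: [0.5992, 0.0035, 0.0573]
tcp_rot: [[0.308, 0.001, -0.951], [0.951, -0.001, 0.308], [-0.0, -1.0, -0.001]]
force: [-1.0, -1.0, 0.4]
opening: 0.006
```

```bash
python3 - <<'E'
from h import *
ci,s=wristci();print(s['position'],s['time_s'],s['force'])
im=capture("wrist");cv2.imwrite("pics/w3.png",im[:,:,::-1])
i2=capture("side");overlay("side",i2,(.6315,.1025),-.309,"pics/s3.png",tabz=41,k=5,lidy=-43)
E
```

```text
[0.59916176 0.00353221 0.05727454] 5.7833 [-1.02482605 -0.99767268  0.43326441]
```

View pics/w3.png

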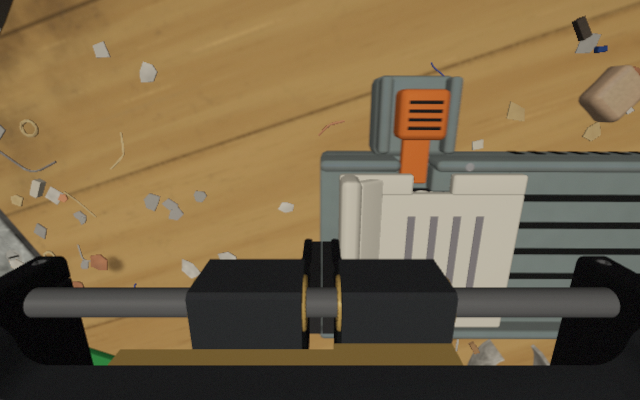

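View pics/s3.png

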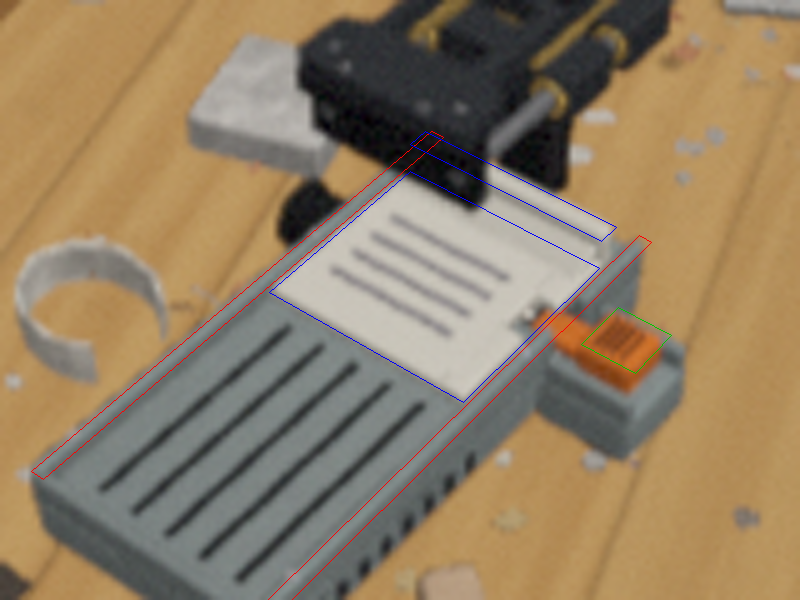

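The lid slides freely at about 1 N and is now near y=-44 mm. I'll keep pushing.

Request:
jog_arm([
  {"delta_pos": [1.5,4.8,0],"turn": 0,"fingers": 0},
  {"delta_pos": [3,9.5,0],"turn": 0,"fingers": 0},
  {"delta_pos": [4.6,14.3,0],"turn": 0,"fingers": 0},
  {"delta_pos": [6.1,19.1,0],"turn": 0,"fingers": 0},
  {"delta_pos": [7.6,23.8,0],"turn": 0,"fingers": 0},
  {"delta_pos": [9.1,28.6,0],"turn": 0,"fingers": 0},
  {"delta_pos": [10.6,33.3,0],"turn": 0,"fingers": 0},
  {"delta_pos": [12.2,38.1,0],"turn": 0,"fingers": 0},
  {"delta_pos": [13.7,42.9,0],"turn": 0,"fingers": 0},
  {"delta_pos": [15.2,47.6,0],"turn": 0,"fingers": 0},
  {"delta_pos": [16.7,52.4,0],"turn": 0,"fingers": 0},
  {"delta_pos": [18.2,57.2,0],"turn": 0,"fingers": 0},
  {"delta_pos": [19.8,61.9,0],"turn": 0,"fingers": 0},
  {"delta_pos": [21.3,66.7,0],"turn": 0,"fingers": 0},
])

```text
time_s: 7.05
position: [0.6201, 0.0706, 0.0565]
tcp_rot: [[0.308, 0.0, -0.951], [0.951, 0.0, 0.308], [0.0, -1.0, -0.0]]
force: [0.1, -1.1, -0.3]
opening: 0.007
```

```bash
python3 - <<'E'
from h import *
ci,s=wristci();print(s['position'],s['time_s'],s['force'])
im=capture("wrist");cv2.imwrite("pics/w4.png",im[:,:,::-1])
i2=capture("side");overlay("side",i2,(.6315,.1025),-.309,"pics/s4.png",tabz=41,k=5,lidy=25)
E
```

```text
[0.62014529 0.07058588 0.05653243] 7.05 [ 0.09575887 -1.06477803 -0.29793151]
```

View pics/w4.png

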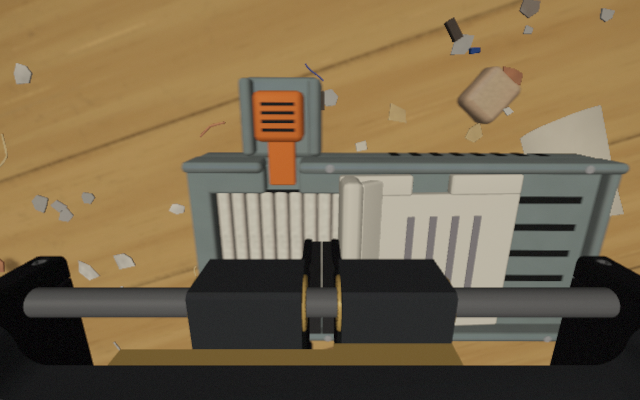

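View pics/s4.png

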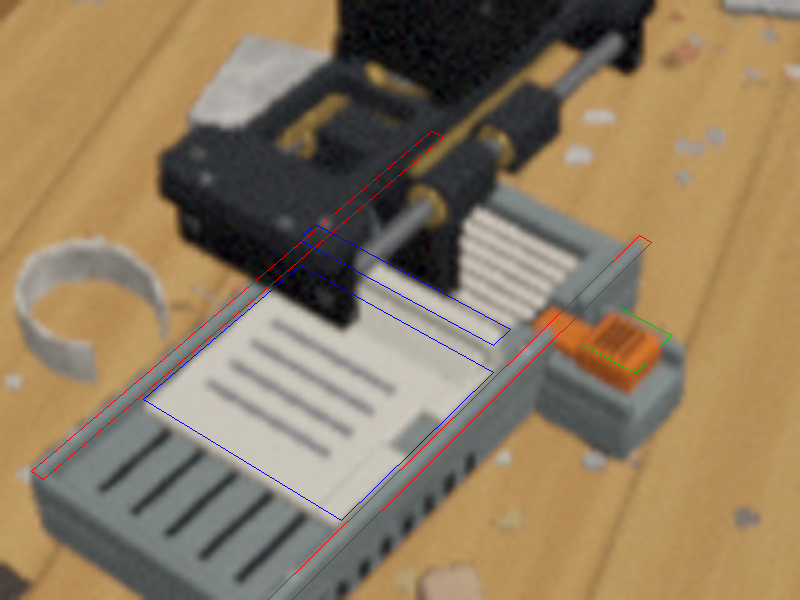

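The lid is at y≈27 mm with its rear still on the seat. I need about 29 mm more.

Request:
jog_arm([
  {"delta_pos": [1.2,3.8,0],"turn": 0,"fingers": 0},
  {"delta_pos": [2.4,7.6,0],"turn": 0,"fingers": 0},
  {"delta_pos": [3.6,11.4,0],"turn": 0,"fingers": 0},
  {"delta_pos": [4.9,15.2,0],"turn": 0,"fingers": 0},
  {"delta_pos": [6.1,19.1,0],"turn": 0,"fingers": 0},
  {"delta_pos": [7,22,0],"turn": 0,"fingers": 0},
  {"delta_pos": [7.6,24,0],"turn": 0,"fingers": 0},
  {"delta_pos": [8.2,25.7,0],"turn": 0,"fingers": 0},
  {"delta_pos": [8.8,27.6,0],"turn": 0,"fingers": 0},
  {"delta_pos": [8.8,27.6,0],"turn": 0,"fingers": 0},
])

```text
time_s: 7.98
position: [0.6289, 0.0981, 0.0566]
tcp_rot: [[0.308, 0.0, -0.951], [0.951, 0.0, 0.308], [0.0, -1.0, -0.0]]
force: [-0.6, -0.3, 0.1]
opening: 0.005
```

```bash
python3 - <<'E'
from h import *
ci,s=wristci();print(s['position'],s['time_s'],s['force'])
im=capture("wrist");cv2.imwrite("pics/w5.png",im[:,:,::-1])
i2=capture("side");overlay("side",i2,(.6315,.1025),-.309,"pics/s5.png",tabz=41,k=5,lidy=55,lidz=30)
E
```

```text
[0.62894253 0.09813139 0.05659807] 7.9833 [-0.59977769 -0.26802953  0.0908368 ]
```

View pics/w5.png

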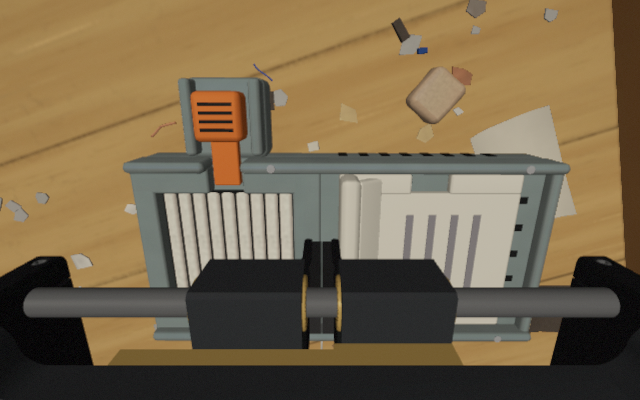

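View pics/s5.png

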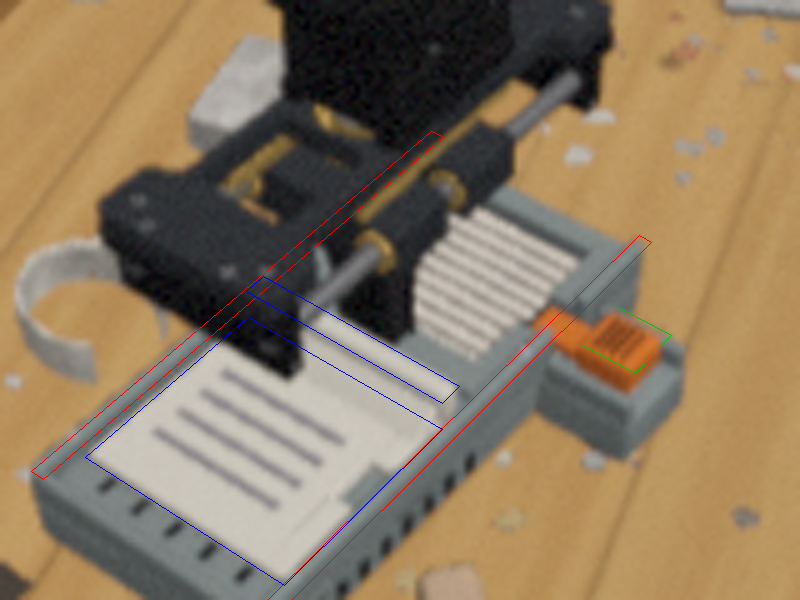

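The overlay for y=55, z=30 fits the lid: it lies on the ledge and the filter pleats are uncovered. I'll back off in -y, then retract upward and check.

Request:
jog_arm([
  {"delta_pos": [-2,-6,0],"turn": 0,"fingers": 0},
  {"delta_pos": [-6,-19,0],"turn": 0,"fingers": 0},
  {"delta_pos": [-8,-25,10],"turn": 0,"fingers": 0},
  {"delta_pos": [-8,-25,40],"turn": 0,"fingers": 0},
  {"delta_pos": [-8,-25,80],"turn": 0,"fingers": 0},
  {"delta_pos": [-30,-60,110],"turn": 0,"fingers": 0},
  {"delta_pos": [-60,-95,120],"turn": 0,"fingers": 0},
  {"delta_pos": [-80,-130,120],"turn": 0,"fingers": 0},
  {"delta_pos": [-95,-165,120],"turn": 0,"fingers": 0},
  {"delta_pos": [-100,-200,120],"turn": 0,"fingers": 0},
  {"delta_pos": [-100,-200,120],"turn": 0,"fingers": 0},
  {"delta_pos": [-100,-200,120],"turn": 0,"fingers": 0},
])

```text
time_s: 9.08
position: [0.5281, -0.1056, 0.1775]
tcp_rot: [[0.314, 0.001, -0.949], [0.949, -0.001, 0.314], [-0.0, -1.0, -0.001]]
force: [0.3, 0.1, -0.2]
opening: 0.002
```

```bash
python3 - <<'E'
from h import *
ci,s=wristci();print(s['position'],s['time_s'],s['force'])
for c in("top","side"):
    i2=capture(c);overlay(c,i2,(.6315,.1025),-.309,f"pics/{c}6.png",tabz=41,k=5,lidy=55,lidz=30)
    for t in("lid","tab_top","bench_block","silver_cuff","agate_lump"):print(c,t,[(np.round(d['position'],4).tolist(),round(d['confidence'],2)) for d in tip_of(t,c)][:3])
o=np.array([.6315,.1025]);print(U(o,-.309,[(0,55,30)]))
E
```

```text
[ 0.52814623 -0.10555784  0.17753107] 9.0833 [ 0.27077552  0.08077776 -0.17839162]
top lid [([0.399, 0.0502, 0.0053], 0.95), ([0.6894, -0.2001, 0.003], 0.91), ([0.6472, 0.1498, 0.0312], 0.78)]
top tab_top [([0.5431, 0.0743, 0.0437], 0.79)]
top bench_block [([0.7273, -0.0399, -0.0052], 0.95)]
top silver_cuff [([0.7577, 0.0959, 0.0], 0.53)]
top agate_lump [([0.5612, 0.1816, -0.0033], 0.44)]
side lid [([0.6853, -0.2033, 0.0008], 0.85), ([0.4024, 0.0471, -0.0], 0.65), ([0.645, 0.1528, 0.0309], 0.58)]
side tab_top [([0.5356, 0.0714, 0.039], 0.66)]
side bench_block [([0.7293, -0.0413, -0.0019], 0.55)]
side silver_cuff [([0.7525, 0.0977, 0.0005], 0.62)]
side agate_lump [([0.5709, 0.1878, -0.0035], 0.47)]
[[0.64822584 0.1548951  0.03      ]]
```

View pics/top6.png

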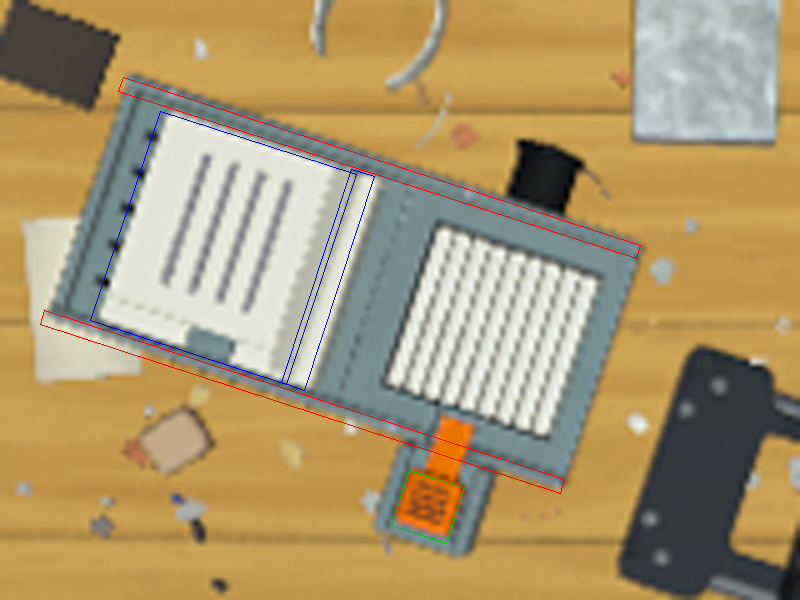

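View pics/side6.png

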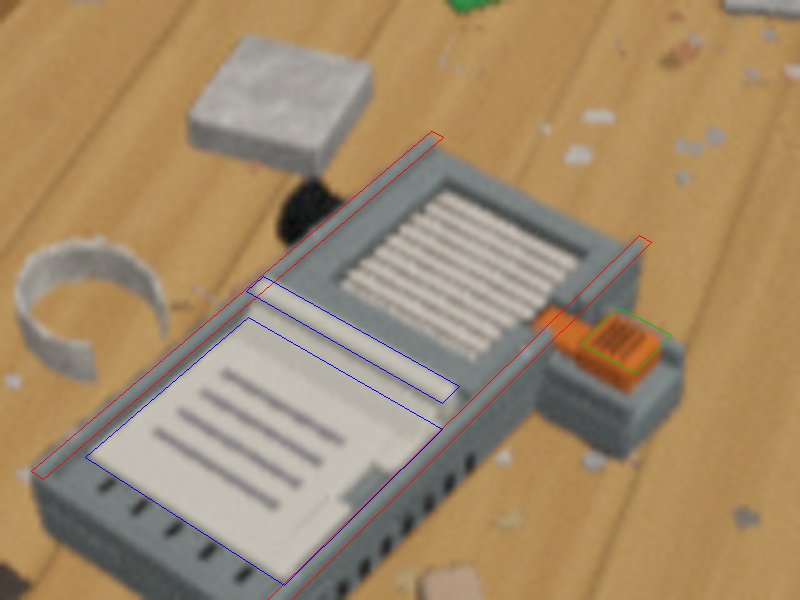

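```bash
python3 -c "
from rig import *
print(hand_in())"
```

```text
the job is handed in; nothing more can be done
None
```

The filter is uncovered and the job is handed in, at about 10 s of the 38 s limit; `hand_in()` gives no verdict. I pressed the orange tab to its stop (13 N), then pushed the white lid by its end wall along the unit's +y. It dropped onto the parking ledge, and I backed the arm off clear of everything.

**Lid:** In both final pictures it lies flat on the ledge, its end wall about 10 mm past the step and the pleats fully open. The model overlay puts it at y ≈ 55 mm from the side camera and 52–53 mm from the top camera. The two differ by 2–3 mm, and both are inside the 43–72 mm range.

**Tab:** The networks put its top at 39 mm (side) and 44 mm (top). That is within their 4 mm error of the 41 mm expected when fully in, and the side overlay drawn at 41 mm fits roughly, a few mm off the pad.

**Bystanders:** The block, cuff and lump are where they were at the start, within the networks' error of about 4 mm.

**Force:** It read about 0 N after I backed off, so the robot was touching nothing.

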